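Tuck the walnut strip into the stock bay behind the post

ROBOT

A 6-joint arm with a two-finger parallel gripper is mounted at the origin on the work surface. World frame = base frame: x ahead of the robot, y to its left, z up, the work surface at z = 0. Lengths are in m, angles in rad, forces in N, time in s.
With the tool pointing down it reaches from about 0.35 to 0.975 m from the base axis. Payload 4.9 kg.
Tool frame: the origin (TCP) lies on the centre line of the jaws, within the pads' length; the fingertips stand manip.tcp_to_tips ahead of it and the grasp point (between the pads) is the TCP (manip.tcp_to_tips is the distance from the TCP to the fingertips, in m); y points along the fingers, z is the direction in which the jaws open and shut, and the axes are right-handed (so a half turn about y gives the same grasp; the last joint's range is limited). The gripper opens to 85 mm and grips with 20 to 120 N. Pads are 22 mm wide; open, the fingers measure 114 mm over their backs; the gripper's body (76 mm by 85 mm) begins 54 mm behind the grasp point. The pads swing forward as they close: fully open they stand 13 mm farther back than shut.
Start: joints at [-1.22, 0.053, 1.613, -0, 1.476, -0.119], TCP at [0.283, -0.557, 0.25] pointing down, gripper open.
Joint ranges: [-3.01, 3.01], [-1.01, 2.22], [0.06, 2.58], [-1.02, 4.17], [0.09, 2.62], [-3.14, 3.14]. Speed limits (rad/s): [2.57, 2.57, 3.14, 3.14, 3.14, 3.14].

INTERFACE

Orientations are given as a unit quaternion [w, x, y, z].
In Python, from plant import manip gives the robot as it stands.
- The arm moves only by the tool apply_moves, never from a script. Its argument "moves" is a list of rows, each a list of 7 numbers: the gripper's target within -1 to 1 (shut at 1, half-way at 0, fully open at -1), then the shift along the tool's x, y, z in mm, then the turn, a rotation vector about the tool's x, y, z in degrees. A call has 1 to 20 rows; each row shifts and turns the commanded pose from where the row before left it, along the tool's axes as they then stand; what a row does not reach is not made up. A row lasts 1/10 s, in which the tool goes at most 50 mm and 8.59 degrees, less where a joint would pass 70% of its speed; a pose out of reach is approached as far as the arm can. A call with a gripper value outside its range is refused whole. The fingers move at their own pace and stop on an object; the grip force is fixed at half the most. Time passes only in rows, so rows that do not move let the fingers close. It gives the time, the measured TCP pose, the force and the opening at its end, in the units of the state.
- manip.state(): the state, without advancing time (a new reading comes with each control period).
- manip.grab_frame(name): name is "side" or "top" or "wrist"; returns the picture (384x512x3 uint8, blue, green, red); there is no depth.
- manip.calibration(name): a dict with "mtx" (3x3 intrinsics, pixels), "distortion" ([k1, k2, p1, p2, k3] as OpenCV has them; the pictures are not rectified), "T" (4x4, takes a point from camera to world coordinates); the wrist camera has in their place "T_tool_cam" (4x4, takes a point from camera to tool coordinates, whose origin is the TCP and whose axes are the tool frame's). Camera axes: x right, y down, z forward; pixel columns grow to the right and rows downward; lengths in m; the calibration is good to about 2 mm. A picture is of the moment at which its call begins: read the wrist's pose just before it. calibration takes no time and is no camera call.
- manip.job_done(): hands the job in, once; it reports no verdict.
The state is a dict: "time": time; "joint_pos": joint angles; "joint_vel": joint speeds; "joint_efforts": joint torques, N m; "tool_pos": TCP position; "tool_rot": TCP orientation; "contact_force": force on the tool from outside, world axes, zero at the start; "ft_torque": the same for the moment, N m; "gripper_width": opening from 0.0 (shut) to 1.0 (fully open).
Only numpy, scipy, OpenCV 4.12 (cv2) and the standard library are available. Lean on these libraries where they do the work, as an engineer would, in place of code of your own. Each camera call takes 0.05 s, during which the arm holds its last target. There are 200 camera calls.

TASK

The walnut strip is freshly oiled and must not be picked up: pushing it gently with the fingertips only, never pinching it, and keeping it flat on the table, put it away in the open front bay of the plywood rack. Push one end in behind the steel post first, then push the other end round into the bay, and finish with the strip lying snug along the bay's back wall. Leave everything else on the table where it is.

Things in the scene. Friction and masses are not known exactly. Their poses are not given: they have to be found in the camera images.
- strip: the walnut strip to put away: a straight dark wooden bar lying flat on the table, 250 mm long (its x axis), 28 mm wide (its y axis), 18 mm tall (z up), about 80 to 150 g. Both ends are alike. Origin at the centre of its underside. It slides freely on the table.
- strip_end1 (a point): centre of the strip's end face at its +x end, 9 mm above its underside
- strip_end2 (a point): centre of the strip's end face at its -x end, 9 mm above its underside
- rack: low plywood rack fixed on the table; walls 32 mm tall, 12 thick, no floor. Origin on the table in the front bay; x along the bay, y from its open front to the back. Inner faces: end walls at x = +155 and -155 mm, back wall at y = +43 mm; the end walls begin at y = -50 mm. Behind the back wall, to y = 132 mm, is a second compartment, full of stock, to leave alone.
- post: round steel post fixed upright at the front of the bay, 22 mm diameter, 45 mm tall; origin at its foot. In the rack's frame at y = -36 mm and x = +95 or -95 mm (differs from run to run; a flush empty hole is at the other place). 68 mm is free between it and the back wall; the 239 mm to the far end wall is too short for the strip to go in straight.
- cup_a: brass cup, 72 mm across, 78 mm tall; origin on its underside; a bystander to leave where it is
- cup_b: second brass cup, 72 mm across, 78 mm tall; origin on its underside; a bystander to leave where it is
- jar: small amber glass jar, 52 mm across, 65 mm tall; origin on its underside; a bystander to leave where it is
- glue: white glue bottle, 54 mm across, 150 mm tall; origin on its underside; a bystander to leave where it is
- driver: screwdriver lying flat, about 200 mm long; origin on its underside; a bystander to leave where it is
- offcut: pale wooden offcut block, 75 x 50 x 35 mm; origin on its underside; a bystander to leave where it is
Not all that is in view belongs to the job. Of the things that look like the post, the smallest one is meant.

How it is judged:
On the way:
1. one end of the strip is in behind the post while the other end is still outside the bay (((x of post in the frame of rack above 0 m and x of strip_end1 in the frame of rack above 0.08 m and y of strip_end1 in the frame of rack between -0.015 and 0.048 m and y of strip_end2 in the frame of rack below -0.06 m) or (x of post in the frame of rack below 0 m and x of strip_end1 in the frame of rack below -0.08 m and y of strip_end1 in the frame of rack between -0.015 and 0.048 m and y of strip_end2 in the frame of rack below -0.06 m) or (x of post in the frame of rack above 0 m and x of strip_end2 in the frame of rack above 0.08 m and y of strip_end2 in the frame of rack between -0.015 and 0.048 m and y of strip_end1 in the frame of rack below -0.06 m) or (x of post in the frame of rack below 0 m and x of strip_end2 in the frame of rack below -0.08 m and y of strip_end2 in the frame of rack between -0.015 and 0.048 m and y of strip_end1 in the frame of rack below -0.06 m))), for 0.1 s.
At the end, for the whole second after the job is handed in: The strip lies flat on the table and at rest, whole in the front bay, within about 7 mm of the back wall along its whole length (each end's centre line 22 to 37 mm behind the rack's origin line) and parallel to it within 0.06 rad (y of strip_end1 in the frame of rack between 0.022 and 0.037 m and x of strip_end1 in the frame of rack between -0.156 and 0.156 m and y of strip_end2 in the frame of rack between 0.022 and 0.037 m and x of strip_end2 in the frame of rack between -0.156 and 0.156 m and angle between the x axis of strip and the x axis of rack, either way round below 0.06 rad and height (world z) of strip below 0.004 m and angle between strip's own z axis and vertical below 0.05 rad and linear speed of strip below 0.01 m/s); the robot touches nothing.
It fails at once if the strip is pinched, or shoved with over 38 N (contact force between the fingers and strip above 38 N).
It fails at once if the strip is lifted or tipped up (12 mm off the table or 0.25 rad) (height (world z) of strip above 0.012 m or angle between strip's own z axis and vertical above 0.25 rad).
It fails at once if a bystander is shifted by more than 25 mm or tipped over (distance of any of cup_a, cup_b, jar, glue, driver, offcut from where it was at the start of the episode above 0.025 m or angle between any of cup_a, cup_b, jar, glue, offcut's own z axis and vertical above 0.5 rad).
It also fails if it takes over 69 s, if anything falls off the work surface, if the arm or the gripper's body presses on something with over 40 N, if the wrist force passes 120 N, or if a joint passes its speed limit or range.

## Working session

There is one attempt and no reset: what is moved stays moved. The work goes in short steps, Python scripts to look and compute and a tool call to move; the robot and the scene stay as the last step left them, time stands still between calls to the robot, and variables do not carry over. Pictures are saved under pics/ and viewed, about 8 in all and at most 12, crops included, and the job is handed in when it is done.

Besides the shell and the picture viewer there is one more tool, called after ">>>" in YAML: its name, and indented under it one key for each argument. apply_moves: Moves the arm, as the interface text tells. Its arguments: {"type":"object","properties":{"moves":{"type":"array","items":{"type":"array","items":{"type":"number"}}}},"required":["moves"]}

```bash
mkdir -p pics; ls; python3 - <<'E'
from plant import manip
import cv2
for n in ("top","side"):
    cv2.imwrite(f"pics/{n}0.png",manip.grab_frame(n))
    c=manip.calibration(n);print(n,c)
print(manip.calibration("wrist"));print(manip.state(),manip.tcp_to_tips)
E
```

```text
pics
top {'mtx': array([[467.80911402,   0.        , 259.79841797],
       [  0.        , 467.80911402, 189.24480885],
       [  0.        ,   0.        ,   1.        ]]), 'distortion': array([-0.01770243,  0.        ,  0.        ,  0.        ,  0.        ]), 'T': array([[-0.01482303, -0.98361932,  0.17964772,  0.30455144],
       [-0.99968802,  0.01819116,  0.01711558,  0.01884358],
       [-0.02010322, -0.17933797, -0.9835821 ,  1.39485576],
       [ 0.        ,  0.        ,  0.        ,  1.        ]])}
side {'mtx': array([[467.66027651,   0.        , 260.18979319],
       [  0.        , 467.66027651, 193.18989077],
       [  0.        ,   0.        ,   1.        ]]), 'distortion': array([-0.16071332,  0.        ,  0.        ,  0.        ,  0.        ]), 'T': array([[-0.98351428, -0.1162358 ,  0.138524  ,  0.36173806],
       [-0.1806685 ,  0.6640416 , -0.72553955,  1.02320421],
       [-0.00765202, -0.73860543, -0.67409455,  0.94221374],
       [ 0.        ,  0.        ,  0.        ,  1.        ]])}
{'mtx': array([[313.53086004,   0.        , 259.46950895],
       [  0.        , 3
[... 508 characters left out ...]
000e+00]])}
{'time': 0.1, 'joint_pos': array([-1.22001297e+00,  5.32862335e-02,  1.61417611e+00,  7.66238534e-06,
        1.47597821e+00, -1.18998823e-01]), 'joint_vel': array([ 0.00166097, -0.00258454, -0.00157322, -0.00112045,  0.00279527,
        0.00040884]), 'joint_efforts': array([-8.72665942e-05, -3.94904137e+01, -3.71363533e+01, -1.88526819e-04,
        3.91349924e-03, -7.33181537e-06]), 'tool_pos': array([ 0.28275173, -0.55678857,  0.24917717]), 'tool_rot': array([ 0.16449677, -0.16464251,  0.68833844, -0.68703992]), 'contact_force': array([-0.3521226 ,  0.07596266, -0.17892086]), 'ft_torque': array([-0.01428597, -0.00507297,  0.02918484]), 'gripper_width': 1.0006870203954947} 0.019
```

View pics/top0.png

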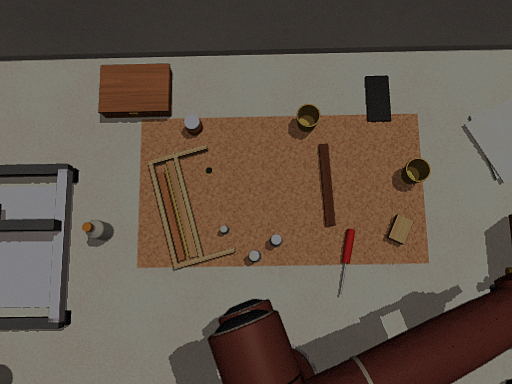

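View pics/side0.png

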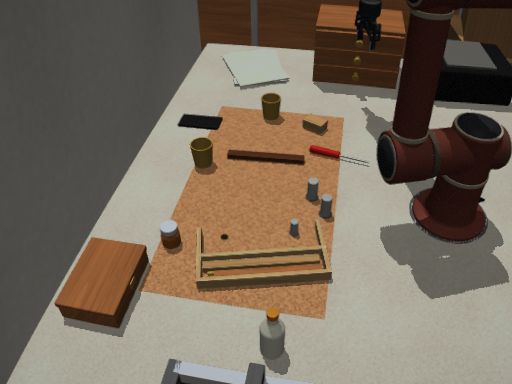

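The top view shows the rack at left with its bay opening to the right. The post (smallest cylinder) is at about (223,230) and the empty hole at (209,170). Two larger lookalikes stand at (276,240) and (254,256). The strip runs from (323,145) to (331,226). The side view agrees.

```bash
cat > h.py <<'E'
import numpy as np,cv2
from plant import manip
def und(n,uv):
    c=manip.calibration(n);return cv2.undistortPoints(np.float64(uv).reshape(-1,1,2),c['mtx'],c['distortion'])[:,0]
def cast(n,uv,z):
    T=manip.calibration(n)['T'];p=und(n,uv);d=np.c_[p,np.ones(len(p))]@T[:3,:3].T
    return T[:3,3]+d*((z-T[2,3])/d[:,2])[:,None]
def pix(n,P):
    c=manip.calibration(n);Ti=np.linalg.inv(c['T']);r=cv2.Rodrigues(Ti[:3,:3])[0]
    return cv2.projectPoints(np.float64(P).reshape(-1,1,3),r,Ti[:3,3],c['mtx'],c['distortion'])[0][:,0]
def strip(n="top",im=None):
    im=manip.grab_frame(n) if im is None else im
    h=cv2.cvtColor(im,cv2.COLOR_BGR2HSV);b,g,r=[im[...,i].astype(int) for i in range(3)]
    m=((r<105)&(r-b>15)&(h[...,2]>25)).astype(np.uint8)
    return im,m
E
python3 - <<'E'
from h import *
im=cv2.imread('pics/top0.png');_,m=strip(im=im)
for p in [(327,180),(323,160),(300,200),(190,200),(223,229),(190,155),(209,170)]: print(p,im[p[1],p[0]])
n,l,s,c=cv2.connectedComponentsWithStats(m)
for i in range(1,n):
    if s[i,4]>60: print(s[i],c[i])
crop=cv2.resize(im[135:280,140:350],None,fx=3.8,fy=3.8,interpolation=cv2.INTER_CUBIC)
cv2.imwrite('pics/c1.png',cv2.convertScaleAbs(crop,alpha=1.5))
E
```

```text
(327, 180) [25 34 60]
(323, 160) [22 33 59]
(300, 200) [ 58  87 126]
(190, 200) [ 54  79 117]
(223, 229) [122 127 128]
(190, 155) [16 23 33]
(209, 170) [13 12 16]
[  98   63   74   55 2471] [133.70295427  90.43909348]
[288 105  31  35 641] [302.99843994 122.05460218]
[141 118  28   4  80] [154.025  119.7625]
[181 120  22  19 184] [191.14130435 131.69021739]
[317 143  19  85 992] [325.72177419 185.20564516]
[177 151  32 106 268] [190.88059701 193.06716418]
[152 158  47 106 669] [171.49775785 209.49028401]
[391 159  39  33 711] [410.08298172 175.08016878]
[147 165  28 104 198] [160.12626263 215.84343434]
[181 190  16  57  81] [188.20987654 218.08641975]
[382 215  23  33 167] [390.84431138 234.88023952]
[340 229  10  36 162] [343.66049383 246.45061728]
[265 236  16  15  78] [269.19230769 245.21794872]
[183 248  53  20 127] [210.91338583 259.        ]
[243 254  18  13  76] [248.25       261.18421053]
[ 304  280  208  104 9303] [437.06664517 347.0551435 ]
[219 301  54  23 271] [249.57933579 309.94833948]
[ 208  312  106   72 4907] [258.12166293 353.51416344]
```

View pics/c1.png

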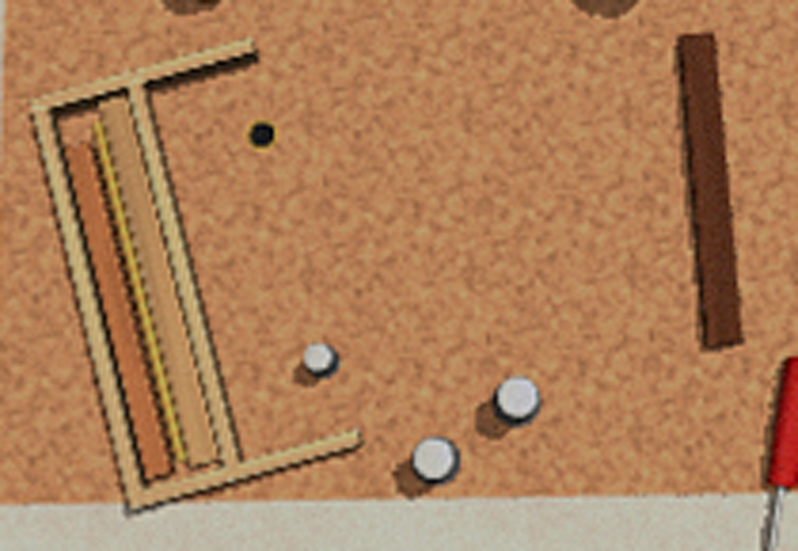

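```bash
cat >> h.py <<'E'
def strip_pose(im=None,n="top",near=None):
    im,m=strip(n,im)
    cs,_=cv2.findContours(cv2.morphologyEx(m,cv2.MORPH_OPEN,np.ones((3,3))),cv2.RETR_EXTERNAL,cv2.CHAIN_APPROX_NONE)
    out=[]
    for c in cs:
        (P,s,a)=cv2.minAreaRect(cast(n,c[:,0]+0.,.018)[:,:2].astype(np.float32)*1000)
        if 180<max(s)<290 and 15<min(s)<45:
            t=np.radians(a if s[0]>s[1] else a+90); out.append((np.array(P)/1000,t,np.round(s)))
    return im,out
E
python3 - <<'E'
from h import *
im=cv2.imread('pics/top0.png')
q=lambda L:np.array(L)/3.8+np.array([140,135])-.37
hole=cast('top',q([(262,134)]),0)[0];post=cast('top',q([(319,357)]),.045)[0]
print(hole,post,np.linalg.norm((hole-post)[:2]))
ex=(hole-post)[:2];ex/=np.linalg.norm(ex);ey=np.array([-ex[1],ex[0]])
print('angle hp',np.degrees(np.arctan2(*ex[::-1])))
W={'backinner':[(148,90),(241,460)],'backouterwall':[(34,108),(130,508)],'upout':[(40,103),(250,41)],'upin':[(165,84),(256,52)],'loout':[(130,508),(360,444)],'loin':[(243,462),(356,431)],'ends':[(256,48),(360,438)]}
O=(hole+post)[:2]/2+ey*.036
print('O',O)
for k,v in W.items():
    P=cast('top',q(v),.032)[:,:2];d=P[1]-P[0]
    print(k,P.round(4).tolist(),'ang',np.degrees(np.arctan2(*d[::-1])).round(2),'rackframe',((P-O)@np.c_[ex,ey]).round(4).tolist())
print(strip_pose(im)[1])
S=cast('top',q([(678,36),(714,34),(741,344),(705,349)]),.018)[:,:2];print(S.round(4).tolist())
for n,v,z in [('cyl1',(518,398),.06),('cyl2',(436,460),.06)]: print(n,cast('top',q([v]),z))
print('cups', cast('top',[(308,118),(417,171)],.078),'driver',cast('top',[(351,229),(340,295)],0.02),'offcut',cast('top',[(400,229)],.035))
E
```

```text
[0.62244541 0.19907471 0.        ] [0.43732342 0.14889526 0.045     ] 0.19180231143027984
angle hp 15.166247242221775
O [0.52046608 0.20873113]
backinner [[0.6526, 0.2857], [0.361, 0.2098]] ang -165.41 rackframe [[0.1477, 0.0397], [-0.1537, 0.0428]]
backouterwall [[0.6398, 0.3762], [0.3261, 0.2942]] ang -165.35 rackframe [[0.159, 0.1304], [-0.1653, 0.1333]]
upout [[0.6438, 0.3715], [0.6911, 0.2049]] ang -74.14 rackframe [[0.1616, 0.1249], [0.1637, -0.0483]]
upin [[0.6573, 0.2722], [0.682, 0.2001]] ang -71.1 rackframe [[0.1487, 0.0255], [0.1536, -0.0506]]
loout [[0.3261, 0.2942], [0.3717, 0.1189]] ang -75.41 rackframe [[-0.1653, 0.1333], [-0.1671, -0.0478]]
loin [[0.3594, 0.2083], [0.3816, 0.1219]] ang -75.61 rackframe [[-0.1555, 0.0417], [-0.1568, -0.0474]]
ends [[0.6853, 0.2001], [0.3762, 0.1189]] ang -165.28 rackframe [[0.1568, -0.0515], [-0.1627, -0.049]]
[(array([ 0.56721252, -0.15389888]), np.float64(0.046635616694975526), array([256.,  36.])), (array([0.95191827, 0.43131146]), np.float64(1.5436406057915766), array([215.,  31.]))]
[[0.6922, -0.1363], [0.6933, -0.1651], [0.4445, -0.1759], [0.4411, -0.1479]]
cyl1 [[ 0.40262132 -0.00170668  0.06      ]]
cyl2 [[0.35758023 0.06027384 0.06      ]]
cups [[ 0.75527571 -0.10307249  0.078     ]
 [ 0.58992207 -0.4099738   0.078     ]] driver [[ 0.43219706 -0.22299708  0.02      ]
 [ 0.24357444 -0.18237271  0.02      ]] offcut [[ 0.42832432 -0.36203835  0.035     ]]
```

```bash
cat >> h.py <<'E'
from scipy.spatial.transform import Rotation as Rn
O=np.array([.519,.208]);TH=np.radians(14.75)
RM=np.array([[np.cos(TH),-np.sin(TH)],[np.sin(TH),np.cos(TH)]])
r2w=lambda p:O+RM@np.array(p)
w2r=lambda p:RM.T@(np.array(p)[:2]-O)
def tool():
    s=manip.state();q=s['tool_rot'];return s['tool_pos'],Rn.from_quat([*q[1:],q[0]]).as_matrix(),s
def go(xy,z,yaw_deg):
    """total tool-frame shift (mm), turn (deg) to make tool z axis lie along world yaw (mod 180)"""
    p,R,s=tool();yaw=np.radians(yaw_deg)
    best=None
    for k in (0,np.pi):
        Z=np.array([np.cos(yaw+k),np.sin(yaw+k),0]);Y=np.array([0,0,-1.]);X=np.cross(Y,Z)
        r=Rn.from_matrix(R.T@np.c_[X,Y,Z]).as_rotvec(degrees=True)
        if best is None or np.linalg.norm(r)<np.linalg.norm(best):best=r
    print('pos',p.round(4),'shift(tool,now)',(R.T@(np.array([*xy,z])-p)*1000).round(1),'turn',best.round(2))
E
python3 - <<'E'
from h import *
p,R,s=tool();print(R.round(3))
go((.570,-.201),.12,2.57)
E
```

```text
[[-0.892 -0.001  0.453]
 [-0.453  0.002 -0.892]
 [-0.    -1.    -0.002]]
pos [ 0.2828 -0.5568  0.2492] shift(tool,now) [-417.2  129.6 -187. ] turn [  0.09 -65.65  -0.07]
```

>>> apply_moves:
  moves:
    - [-1,-38,0,-17,0,0,0]
    - [-1,-38,0,-17,0,0,0]
    - [-1,-38,0,-17,0,0,0]
    - [-1,-38,0,-17,0,0,0]
    - [-1,-38,0,-17,0,0,0]
    - [-1,-38,0,-17,0,0,0]
    - [-1,-38,0,-17,0,0,0]
    - [-1,-38,0,-17,0,0,0]
    - [-1,-38,0,-17,0,0,0]
    - [-1,-38,0,-17,0,0,0]
    - [-1,-37,0,-17,0,0,0]
    - [-1,0,0,0,0,-8.2,0]
    - [-1,0,0,0,0,-8.2,0]
    - [-1,0,0,0,0,-8.2,0]
    - [-1,0,0,0,0,-8.2,0]
    - [-1,0,0,0,0,-8.2,0]
    - [-1,0,0,0,0,-8.2,0]
    - [-1,0,0,0,0,-8.2,0]
    - [-1,0,0,0,0,-8.2,0]

```text
time: 2.0
tool_pos: [0.5698, -0.2016, 0.2496]
tool_rot: [-0.512, 0.512, -0.488, 0.487]
contact_force: [-1.3, -0.3, 0.0]
gripper_width: 1.003
```

```bash
python3 - <<'E'
from h import *
im=manip.grab_frame('top');cv2.imwrite('pics/t2.png',im);print(strip_pose(im)[1])
go((.570,-.201),.02,2.57)
print(manip.state()['gripper_width'])
E
```

```text
[]
pos [ 0.5698 -0.2016  0.2496] shift(tool,now) [ -0.5 229.6   0.5] turn [ 0.06  0.49 -0.03]
0.9986161256962065
```

>>> apply_moves:
  moves:
    - [-1,0,40,0,0,0.5,0]
    - [-1,0,40,0,0,0,0]
    - [-1,0,40,0,0,0,0]
    - [-1,0,40,0,0,0,0]
    - [-1,0,30,0,0,0,0]
    - [-1,0,20,0,0,0,0]
    - [-1,0,8,0,0,0,0]
    - [-1,0,5,0,0,0,0]
    - [-1,0,0,0,0,0,0]
    - [-1,0,0,0,0,0,0]

```text
time: 3.05
tool_pos: [0.5711, -0.2023, 0.0288]
tool_rot: [0.509, -0.508, 0.49, -0.492]
contact_force: [-0.4, 0.5, -0.1]
gripper_width: 1.0
```

```bash
python3 - <<'E'
from h import *
im=manip.grab_frame('side');cv2.imwrite('pics/s2.png',cv2.resize(im[90:230,180:380],None,fx=4,fy=4,interpolation=cv2.INTER_CUBIC))
print(manip.state()['contact_force'],manip.state()['tool_pos'])
E
```

```text
[ 0.09654196 -0.495267   -0.92871943] [ 0.57116048 -0.20226185  0.02895223]
```

View pics/s2.png

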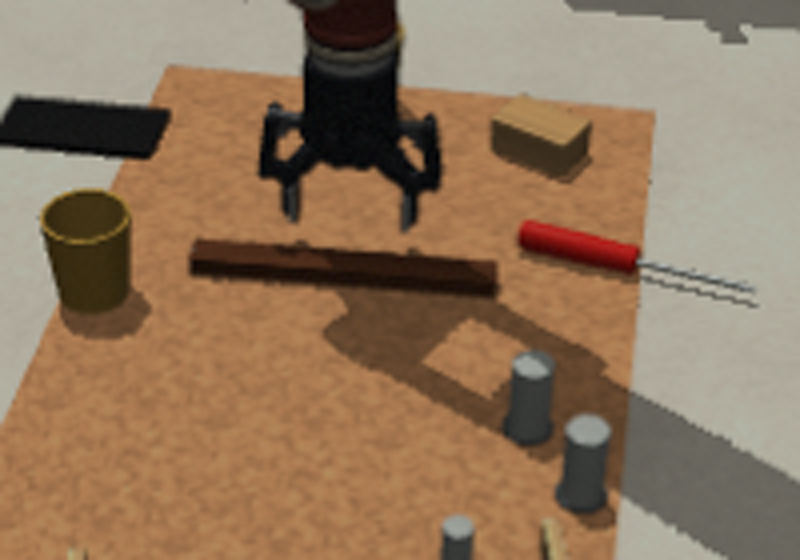

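The fingers stand behind the strip, with tips at about (292,222) and (408,230) in the crop. I'll get their height by intersecting with the tool plane.

```bash
python3 - <<'E'
from h import *
for u in [(292,222),(408,230)]:
    q=np.array([u])/4+[180,90]
    for z in (0,.01,.02,.03): print(z,cast('side',q,z)[0].round(4))
for u in [(212,243),(496,264)]: print(cast('side',np.array([u])/4+[180,90],.018).round(4))
E
```

```text
0 [ 0.6223 -0.2214  0.    ]
0.01 [ 0.6196 -0.2081  0.01  ]
0.02 [ 0.6168 -0.1949  0.02  ]
0.03 [ 0.614  -0.1817  0.03  ]
0 [ 0.5244 -0.227   0.    ]
0.01 [ 0.5227 -0.2137  0.01  ]
0.02 [ 0.5209 -0.2005  0.02  ]
0.03 [ 0.5192 -0.1872  0.03  ]
[[ 0.6762 -0.1584  0.018 ]]
[[ 0.4449 -0.1704  0.018 ]]
```

>>> apply_moves:
  moves:
    - [-1,0,8,0,0,0,0]
    - [-1,0,6,0,0,0,0]
    - [-1,0,0,0,0,0,0]
    - [-1,-6,0,0,0,0,0]
    - [-1,-6,0,0,0,0,0]
    - [-1,-6,0,0,0,0,0]
    - [-1,-6,0,0,0,0,0]
    - [-1,-6,0,0,0,1,0]
    - [-1,-6,0,0,0,1,0]
    - [-1,-6,0,0,0,1.2,0]
    - [-1,-6,0,0,0,1.2,0]
    - [-1,-6,0,0,0,1.2,0]
    - [-1,-6,0,0,0,1.2,0]
    - [-1,-6,0,0,0,1.2,0]
    - [-1,-6,0,0,0,1.2,0]
    - [-1,-6,0,0,0,1.2,0]
    - [-1,-6,0,0,0,1.2,0]
    - [-1,-6,0,0,0,1.2,0]
    - [-1,-6,0,0,0,1.2,0]

```text
time: 5.0
tool_pos: [0.5746, -0.1057, 0.0135]
tool_rot: [-0.445, 0.445, -0.55, 0.55]
contact_force: [0.2, -0.3, 0.5]
gripper_width: 1.001
```

```bash
cat >> h.py <<'E'
def rp(P): # strip pose in rack frame
    c,t=P[0],P[1];d=(np.degrees(t-TH)+90)%180-90
    a=np.array([np.cos(np.radians(d)),np.sin(np.radians(d))]);r=w2r(c)
    return 'c',r.round(4),'ang',round(d,1),'L',(r-.125*a).round(4),'R',(r+.125*a).round(4),P[2]
E
python3 - <<'E'
from h import *
im=manip.grab_frame('side');cv2.imwrite('pics/s3.png',cv2.resize(im[90:290,180:380],None,fx=3,fy=3,interpolation=cv2.INTER_CUBIC))
for P in strip_pose(im,'side')[1]: print(rp(P))
p,R,s=tool();print(w2r(p),p,np.degrees(np.arctan2(R[1,2],R[0,2])-TH),s['contact_force'])
E
```

```text
[-0.02578479 -0.31680906] [ 0.57472513 -0.10493377  0.01343289] -26.820264865452774 [-0.21499922  0.06336736  0.08332049]
```

View pics/s3.png

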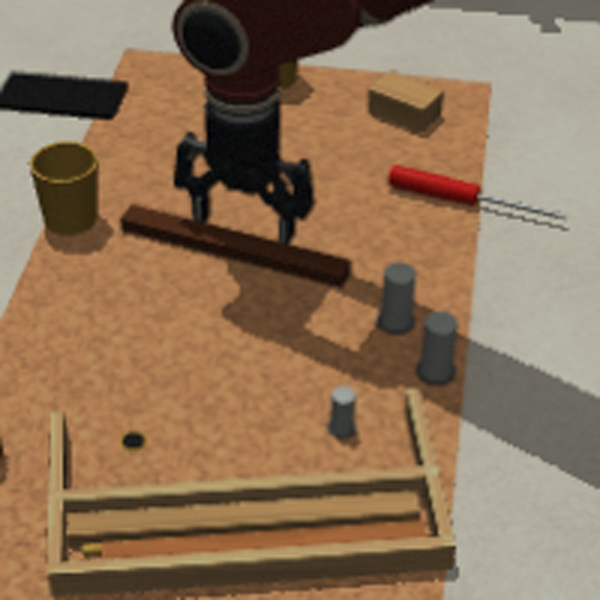

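>>> apply_moves:
  moves:
    - [-1,-10,0,0,0,0,0]
    - [-1,-10,0,0,0,0,0]
    - [-1,-10,0,0,0,0,0]
    - [-1,-10,0,0,0,0,0]
    - [-1,-10,0,0,0,0,0]
    - [-1,-10,0,0,0,0,0]
    - [-1,-10,0,0,0,0,0]
    - [-1,-10,0,0,0,0,0]
    - [-1,-10,0,0,0,0,0]
    - [-1,-10,0,0,0,0,0]
    - [-1,-10,0,0,0,0,0]
    - [-1,-10,0,0,0,0,0]
    - [-1,-10,0,0,0,0,0]
    - [-1,-10,0,0,0,0,0]
    - [-1,-10,0,0,0,0,0]
    - [-1,-10,0,0,0,0,0]
    - [-1,-10,0,0,0,0,0]
    - [-1,-10,0,0,0,0,0]

```text
time: 6.85
tool_pos: [0.6121, 0.0708, 0.0133]
tool_rot: [0.445, -0.445, 0.549, -0.549]
contact_force: [0.6, -0.6, 1.0]
gripper_width: 0.997
```

>>> apply_moves:
  moves:
    - [-1,-10,0,0,0,0,0]
    - [-1,-10,0,0,0,0,0]
    - [-1,-9,0,0,0,0,0]
    - [-1,-7,0,0,0,0,0]
    - [-1,-5,0,0,0,0,0]
    - [-1,-3,0,0,0,0,0]
    - [-1,-1,0,0,0,0,0]
    - [-1,0,0,0,0,0,0]
    - [-1,10,0,0,0,0,0]
    - [-1,20,0,0,0,0,0]
    - [1,20,-30,0,0,0,0]
    - [1,20,-40,0,0,0,0]
    - [1,20,-40,0,0,0,0]
    - [1,20,-40,0,0,0,0]
    - [1,0,0,0,0,0,0]

```text
time: 8.35
tool_pos: [0.6019, 0.0032, 0.1712]
tool_rot: [-0.447, 0.441, -0.547, 0.554]
contact_force: [0.0, 0.2, 0.4]
gripper_width: 0.142
```

```bash
python3 - <<'E'
from h import *
im=manip.grab_frame('top');cv2.imwrite('pics/t4.png',cv2.resize(im[100:300,120:400],None,fx=2.8,fy=2.8,interpolation=cv2.INTER_CUBIC))
for P in strip_pose(im)[1]: print('top',rp(P))
im=manip.grab_frame('side')
for P in strip_pose(im,'side')[1]: print('side',rp(P))
p,R,s=tool();print(w2r(p),p,np.degrees(np.arctan2(R[1,2],R[0,2])-TH),s['contact_force'])
E
```

```text
[ 0.02567339 -0.21644702] [0.59893518 0.00522228 0.16483386] -26.827066000962017 [ 0.2634111  -0.60245296 -0.02996858]
```

View pics/t4.png

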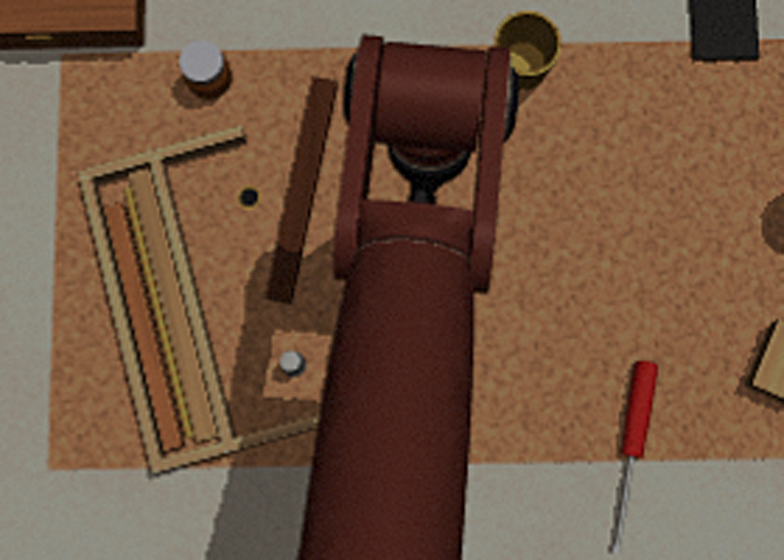

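The strip lies parallel to and in front of the bay opening. Its corners in the crop are (313,78), (337,82), (290,303) and (267,299), and the left end is just above the post at (291,362).

```bash
python3 - <<'E'
from h import *
q=np.array([(313,78),(337,82),(290,303),(267,299)])/2.8+[120,100]-.32
P=cast('top',q,.018)[:,:2];A=(P[0]+P[1])/2;B=(P[2]+P[3])/2;d=A-B
c=(A+B)/2;print(np.linalg.norm(d),rp((c,np.arctan2(d[1],d[0]),0)))
print('jar',w2r(cast('top',np.array([(202,62)])/2.8+[120,100],.065)[0]))
E
```

```text
0.24893933857062628 ('c', array([ 0.0858, -0.0937]), 'ang', np.float64(-26.5), 'L', array([-0.026 , -0.0379]), 'R', array([ 0.1976, -0.1496]), 0)
jar [ 0.23587578 -0.02846035]
```

```bash
python3 - <<'E'
from h import *
go(r2w((.2285,-.165)),.026,TH*57.29578-26.5)
E
```

```text
pos [0.5989 0.0052 0.1648] shift(tool,now) [-137.4  139.3  157.4] turn [-0.17 -0.33 -0.02]
```

>>> apply_moves:
  moves:
    - [1,-34.5,0,39.5,0,-0.3,0]
    - [1,-34.5,0,39.5,0,0,0]
    - [1,-34.5,0,39.5,0,0,0]
    - [1,-34,0,39,0,0,0]
    - [1,0,0,0,0,0,0]
    - [1,0,35,0,0,0,0]
    - [1,0,40,0,0,0,0]
    - [1,0,40,0,0,0,0]
    - [1,0,15,0,0,0,0]
    - [1,0,9,0,0,0,0]
    - [1,0,0,0,0,0,0]
    - [1,0,0,0,0,0,0]

```text
time: 9.65
tool_pos: [0.7742, 0.1044, 0.0268]
tool_rot: [-0.447, 0.446, -0.548, 0.549]
contact_force: [-0.4, -0.7, -0.2]
gripper_width: 0.001
```

```bash
python3 - <<'E'
from h import *
p,R,s=tool();print(w2r(p),p,np.degrees(np.arctan2(R[1,2],R[0,2])-TH),s['contact_force'],s['gripper_width'])
go(r2w((.2285,-.165)),.026,TH*57.29578-26.5)
E
```

```text
[ 0.22037529 -0.1651148 ] [0.77415158 0.10443438 0.02680492] -26.43455023576341 [-0.42219979 -0.71427668 -0.23097789] 0.000771863477737372
pos [0.7742 0.1044 0.0268] shift(tool,now) [-3.7  0.8  7.2] turn [-0.19  0.07 -0.05]
```

>>> apply_moves:
  moves:
    - [1,-3.7,0,0,0,0,0]
    - [1,0,0,-4,0,0,0]
    - [1,0,0,-4,0,0,0]
    - [1,0,0,-5,0,0,0]
    - [1,0,0,-7,0,0,0]
    - [1,0,0,-7,0,0,0]
    - [1,0,0,-7,0,0,0]
    - [1,0,0,-7,0,0,0]
    - [1,0,0,-7,0,0,0]
    - [1,0,0,-7,0,0,0]
    - [1,0,0,-6,0,0,0]
    - [1,0,0,-4,0,0,0]
    - [1,0,0,-2,0,0,0]
    - [1,0,0,0,0,0,0]

```text
time: 11.05
tool_pos: [0.7073, 0.1217, 0.024]
tool_rot: [0.446, -0.447, 0.549, -0.548]
contact_force: [-0.2, -0.8, -0.2]
gripper_width: -0.0
```

```bash
python3 - <<'E'
from h import *
p,R,s=tool();print(w2r(p),np.degrees(np.arctan2(R[1,2],R[0,2])-TH),s['contact_force'])
a=cv2.resize(manip.grab_frame('top')[110:280,120:320],None,fx=3,fy=3,interpolation=cv2.INTER_CUBIC)
cv2.imwrite('pics/t5.png',cv2.convertScaleAbs(a,alpha=1.5))
E
```

```text
[ 0.1601215  -0.13139632] -26.42758170397997 [-0.17735852 -0.79643406 -0.19894702]
```

View pics/t5.png

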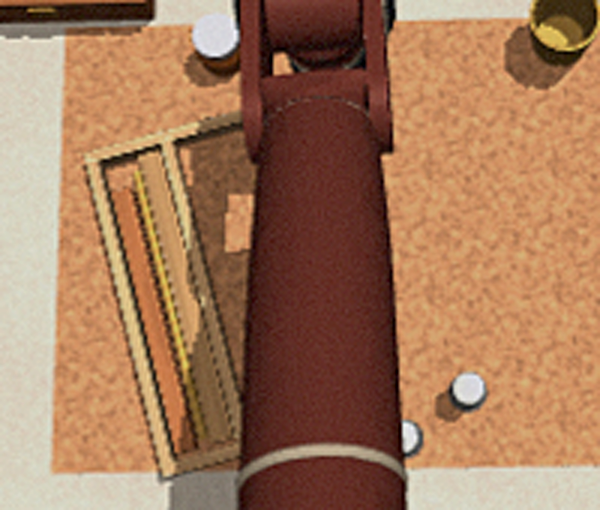

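The arm hides the strip from above, so I'll use the side camera.

```bash
python3 - <<'E'
from h import *
a=cv2.resize(manip.grab_frame('side')[150:300,160:360],None,fx=4,fy=4,interpolation=cv2.INTER_CUBIC)
cv2.imwrite('pics/s5.png',cv2.convertScaleAbs(a,alpha=1.5))
E
```

```text
(no output)
```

View pics/s5.png

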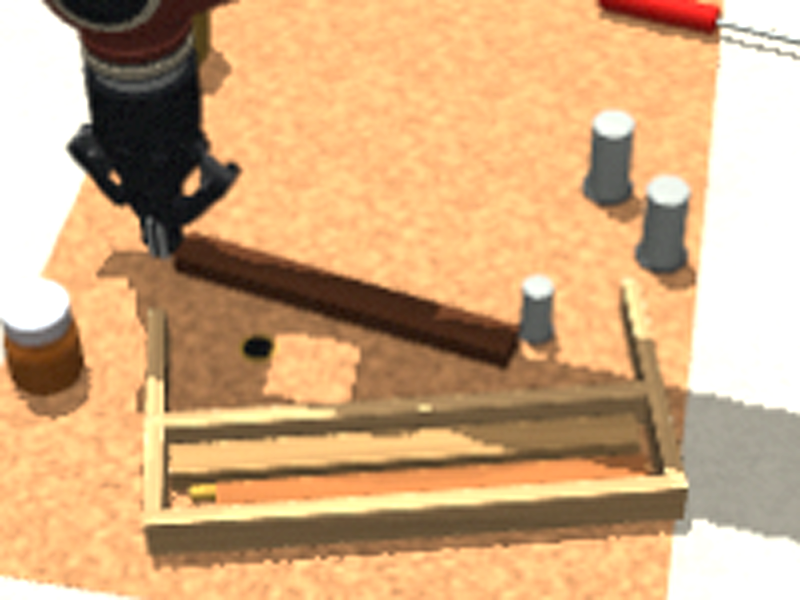

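The strip is still against the finger. Its left end, at about (510,345), sits just bay-side of the post at (537,310). I'll measure the clearance.

```bash
python3 - <<'E'
from h import *
q=lambda L:np.array(L)/4+[160,150]-.37
for n,u,z in [('Rbay top',(178,250),.018),('Rout top',(190,235),.018),('Lbay bot',(508,367),0),('Lbay top',(511,348),.018),('Lout top',(521,329),.018),('post top',(538,287),.045)]:
    print(n,w2r(cast('side',q([u]),z)[0]).round(4))
E
```

```text
Rbay top [ 0.1493 -0.1163]
Rout top [ 0.1409 -0.1308]
Lbay bot [-0.0718 -0.0039]
Lbay top [-0.0733 -0.0047]
Lout top [-0.082  -0.0212]
post top [-0.094  -0.0334]
```

>>> apply_moves:
  moves:
    - [1,0,-2,0,0,0,0]
    - [1,0,0,-2,0,1,0]
    - [1,0,0,-2,0,1,0]
    - [1,0,0,-2,0,1,0]
    - [1,0,0,-3,0,0.5,0]
    - [1,0,0,-4,0,0,0]
    - [1,0,0,-5,0,0,0]
    - [1,0,0,-5,0,0,0]
    - [1,0,0,-5,0,0,0]
    - [1,0,0,-5,0,0,0]
    - [1,0,0,-5,0,0,0]
    - [1,0,0,-4,0,0,0]
    - [1,0,0,-3,0,0,0]
    - [1,0,0,0,0,0,0]

```text
time: 12.55
tool_pos: [0.6639, 0.1333, 0.0263]
tool_rot: [0.429, -0.43, 0.562, -0.562]
contact_force: [0.8, 0.0, -0.4]
gripper_width: 0.003
```

```bash
python3 - <<'E'
from h import *
p,R,s=tool();print(w2r(p),np.degrees(np.arctan2(R[1,2],R[0,2])-TH),s['contact_force'])
a=cv2.resize(manip.grab_frame('side')[150:300,160:360],None,fx=4,fy=4,interpolation=cv2.INTER_CUBIC)
cv2.imwrite('pics/s6.png',cv2.convertScaleAbs(a,alpha=1.5))
E
```

```text
[ 0.12111508 -0.10915062] -29.924095069044377 [ 0.83784655  0.01646742 -0.39257779]
```

View pics/s6.png

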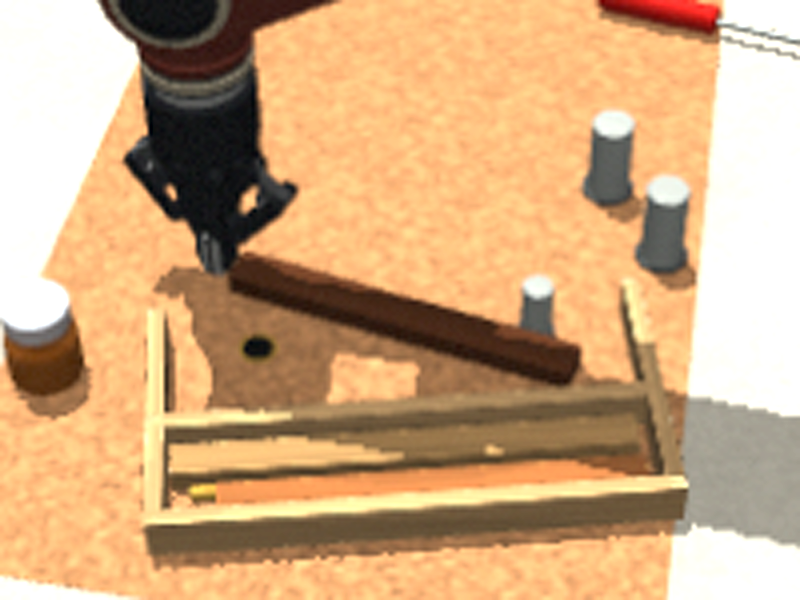

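The left end, at about (575,360), is now behind the post.

```bash
python3 - <<'E'
from h import *
q=lambda L:np.array(L)/4+[160,150]-.37
for n,u,z in [('Rbay top',(232,270),.018),('Rout top',(242,254),.018),('Lbay bot',(571,383),0),('Lbay top',(572,365),.018),('Lout top',(580,348),.018)]:
    print(n,w2r(cast('side',q([u]),z)[0]).round(4))
E
```

```text
Rbay top [ 0.1114 -0.0933]
Rout top [ 0.1042 -0.1086]
Lbay bot [-0.112   0.0139]
Lbay top [-0.1117  0.0138]
Lout top [-0.1192 -0.0007]
```

>>> apply_moves:
  moves:
    - [1,0,0,10,0,0,0]
    - [1,8,-20,10,0,0,0]
    - [-1,10,-30,0,0,0,0]
    - [-1,10,-20,0,0,-4,0]
    - [-1,0,0,0,0,0,0]
    - [-1,0,0,0,0,0,0]

```text
time: 13.2
tool_pos: [0.6768, 0.1007, 0.0961]
tool_rot: [-0.449, 0.448, -0.547, 0.547]
contact_force: [1.0, 0.8, -0.4]
gripper_width: 0.675
```

```bash
python3 - <<'E'
from h import *
p,R,s=tool();print(w2r(p),np.degrees(np.arctan2(R[1,2],R[0,2])-TH),s['contact_force'],s['gripper_width'])
go(r2w((.0146,-.1004)),.0145,TH*57.29578-25.7)
E
```

```text
[ 0.12528899 -0.14391893] -26.0445788049394 [ 1.00951988  0.83188282 -0.39236956] 0.674602411428386
pos [0.6768 0.1007 0.0961] shift(tool,now) [   9.5   81.6 -118.6] turn [-0.02 -0.34 -0.02]
```

>>> apply_moves:
  moves:
    - [-1,12,0,-30,0,0,0]
    - [-1,0,0,-40,0,0,0]
    - [-1,0,0,-40,0,0,0]
    - [-1,0,0,-9,0,0,0]
    - [-1,0,0,0,0,0,0]
    - [-1,0,30,0,0,0,0]
    - [-1,0,30,0,0,0,0]
    - [-1,0,15,0,0,0,0]
    - [-1,0,5,0,0,0,0]
    - [-1,0,0,0,0,0,0]
    - [-1,0,0,0,0,0,0]

```text
time: 14.3
tool_pos: [0.5587, 0.1122, 0.0175]
tool_rot: [-0.45, 0.448, -0.546, 0.547]
contact_force: [0.6, -0.2, 0.7]
gripper_width: 0.999
```

```bash
python3 - <<'E'
from h import *
p,R,s=tool();print(w2r(p),np.degrees(np.arctan2(R[1,2],R[0,2])-TH),s['contact_force'],s['gripper_width'])
go(r2w((.0146,-.1004)),.0145,TH*57.29578-25.7)
a=np.radians(26);A=np.array([np.cos(a),-np.sin(a)]);N=np.array([np.sin(a),np.cos(a)])
d=w2r(p)-np.array([-.004,-.047]);print('rel strip: along',d@A,'normal',d@N)
E
```

```text
[ 0.01402872 -0.10274281] -25.94144682127902 [ 0.60005718 -0.20365219  0.69758765] 0.9986641164788083
pos [0.5587 0.1122 0.0175] shift(tool,now) [-2.4  3.  -0.5] turn [-0.13 -0.24 -0.03]
rel strip: along 0.04064014310458441 normal -0.042198031679318564
```

>>> apply_moves:
  moves:
    - [-1,-5,2,0,0,0,0]
    - [-1,-5,1,0,0,0,0]
    - [-1,-5,0,0,0,0,0]
    - [-1,-3.8,0,0,0,-1.5,0]
    - [-1,-3.8,0,0,0,-1.5,0]
    - [-1,-3.8,0,0,0,-1.5,0]
    - [-1,-3.8,0,0,0,-1.5,0]
    - [-1,-3.8,0,0,0,-1.5,0]
    - [-1,-3.8,0,0,0,-1.5,0]
    - [-1,-3.8,0,0,0,-1.5,0]
    - [-1,-3.8,0,0,0,-1.5,0]
    - [-1,-3.8,0,0,0,-1.5,0]
    - [-1,-3.8,0,0,0,-1.5,0]

```text
time: 15.6
tool_pos: [0.5632, 0.165, 0.0133]
tool_rot: [0.517, -0.517, 0.482, -0.483]
contact_force: [-0.2, -0.9, 0.1]
gripper_width: 1.001
```

```bash
python3 - <<'E'
from h import *
p,R,s=tool();print(p[2],w2r(p),np.degrees(np.arctan2(R[1,2],R[0,2])-TH),s['contact_force'])
a=cv2.resize(manip.grab_frame('side')[150:300,160:360],None,fx=4,fy=4,interpolation=cv2.INTER_CUBIC)
cv2.imwrite('pics/s7.png',cv2.convertScaleAbs(a,alpha=1.5))
E
```

```text
0.013349892608229236 [ 0.03174018 -0.05285609] -10.808161809606256 [-0.17257547 -0.85962652  0.09855615]
```

View pics/s7.png

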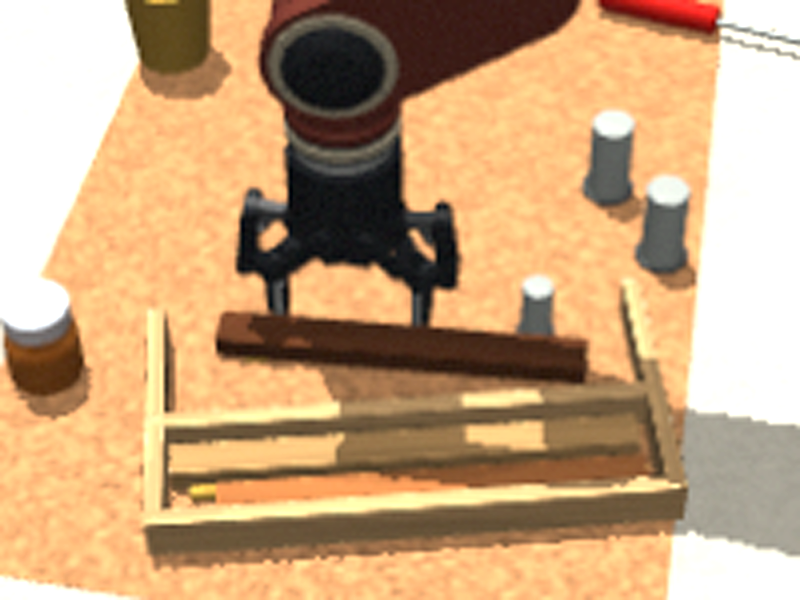

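The strip is turning in round the post without touching it. I'll finish the turn, then push it straight back.

>>> apply_moves:
  moves:
    - [-1,-3.8,0,0,0,-1.5,0]
    - [-1,-3.8,0,0,0,-1.5,0]
    - [-1,-3.8,0,0,0,-1.5,0]
    - [-1,-3.8,0,0,0,-1.5,0]
    - [-1,-3.8,0,0,0,-1.5,0]
    - [-1,-3.8,0,0,0,-1.5,0]
    - [-1,-3.8,0,0,0,-1.5,0]
    - [-1,-3,0,0,0,-0.3,0]
    - [-1,-3,0,0,0,0,0]
    - [-1,-3,0,0,0,0,0]
    - [-1,-3,0,0,0,0,0]
    - [-1,0,0,0,0,0,0]

```text
time: 16.85
tool_pos: [0.5561, 0.203, 0.0133]
tool_rot: [0.56, -0.56, 0.432, -0.432]
contact_force: [0.3, -0.4, -0.6]
gripper_width: 1.002
```

```bash
python3 - <<'E'
from h import *
p,R,s=tool();print(p[2],w2r(p),np.degrees(np.arctan2(R[1,2],R[0,2])-TH),s['contact_force'])
a=cv2.resize(manip.grab_frame('side')[190:290,180:340],None,fx=5,fy=5,interpolation=cv2.INTER_CUBIC)
cv2.imwrite('pics/s8.png',cv2.convertScaleAbs(a,alpha=1.5))
E
```

```text
0.013311989714224117 [ 0.03462122 -0.01432905] -0.12009266536986395 [ 0.33940331 -0.43996013 -0.63022225]
```

Strip centre should be at y≈0.011; about 18 mm to go.

>>> apply_moves:
  moves:
    - [-1,-3,0,0,0,0,0]
    - [-1,-3,0,0,0,0,0]
    - [-1,-3,0,0,0,0,0]
    - [-1,-2,0,0,0,0,0]
    - [-1,-1,0,0,0,0,0]
    - [-1,-1,0,0,0,0,0]
    - [-1,-1,0,0,0,0,0]
    - [-1,0,0,0,0,0,0]

```text
time: 17.7
tool_pos: [0.5527, 0.2162, 0.0133]
tool_rot: [0.56, -0.559, 0.432, -0.432]
contact_force: [0.2, -0.2, 0.1]
gripper_width: 0.999
```

>>> apply_moves:
  moves:
    - [-1,-1,0,0,0,0,0]
    - [-1,-1,0,0,0,0,0]
    - [-1,0,0,0,0,0,0]

```text
time: 18.0
tool_pos: [0.5522, 0.2182, 0.0133]
tool_rot: [0.56, -0.559, 0.432, -0.432]
contact_force: [1.3, 0.1, 0.6]
gripper_width: 1.0
```

>>> apply_moves:
  moves:
    - [-1,-1,0,0,0,0,0]
    - [-1,-1,0,0,0,0,0]
    - [-1,0,0,0,0,0,0]

```text
time: 18.3
tool_pos: [0.5517, 0.2201, 0.0133]
tool_rot: [0.56, -0.559, 0.432, -0.432]
contact_force: [0.6, -1.9, 0.6]
gripper_width: 1.001
```

>>> apply_moves:
  moves:
    - [-1,-1,0,0,0,0,0]
    - [-1,0,0,0,0,0,0]

```text
time: 18.5
tool_pos: [0.5516, 0.2205, 0.0133]
tool_rot: [-0.559, 0.56, -0.432, 0.433]
contact_force: [1.4, -3.7, 0.5]
gripper_width: 1.002
```

```bash
python3 - <<'E'
from h import *
p,R,s=tool();print(p[2],w2r(p),np.degrees(np.arctan2(R[1,2],R[0,2])-TH),s['contact_force'])
a=cv2.resize(manip.grab_frame('side')[190:290,180:340],None,fx=5,fy=5,interpolation=cv2.INTER_CUBIC)
cv2.imwrite('pics/s9.png',cv2.convertScaleAbs(a,alpha=1.5))
E
```

```text
0.013335029833577228 [0.03473804 0.00378265] -0.09876431928867883 [ 1.35145864 -3.74965082  0.51641475]
```

View pics/s9.png

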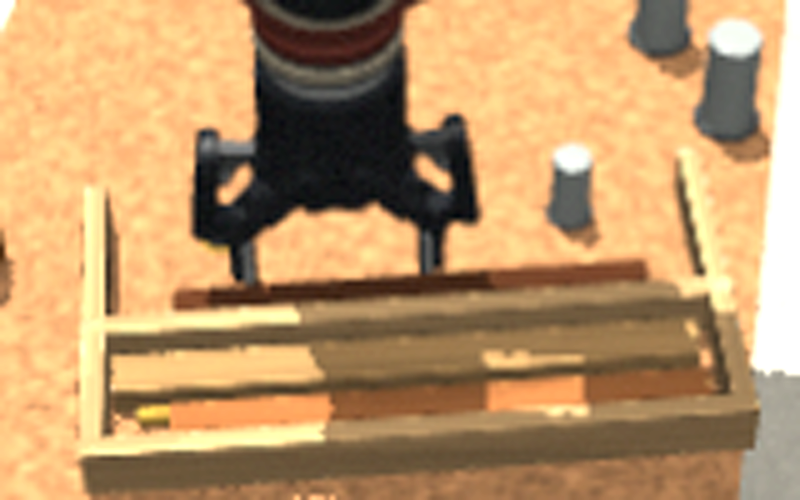

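The strip lies along the back wall: the wall started resisting at the predicted position, with 4 N. One small extra press, then retreat and check from above.

>>> apply_moves:
  moves:
    - [-1,-1,0,0,0,0,0]
    - [-1,0,0,0,0,0,0]
    - [-1,5,0,0,0,0,0]
    - [-1,15,0,0,0,0,0]
    - [-1,20,0,0,0,0,0]
    - [-1,20,-30,0,0,0,0]
    - [-1,30,-40,0,0,0,0]
    - [-1,40,-40,0,0,0,0]
    - [-1,40,-40,0,0,0,0]
    - [-1,40,-20,0,0,0,0]
    - [-1,40,0,0,0,0,0]
    - [-1,40,0,0,0,0,0]
    - [-1,40,0,0,0,0,0]
    - [-1,0,0,0,0,0,0]
    - [-1,0,0,0,0,0,0]

```text
time: 20.05
tool_pos: [0.6319, -0.0894, 0.1737]
tool_rot: [0.559, -0.559, 0.433, -0.433]
contact_force: [-0.4, -0.2, -0.2]
gripper_width: 1.0
```

```bash
python3 - <<'E'
from h import *
im=manip.grab_frame('top')
a=cv2.resize(im[140:275,140:250],None,fx=4.4,fy=4.4,interpolation=cv2.INTER_CUBIC)
cv2.imwrite('pics/t9.png',cv2.convertScaleAbs(a,alpha=1.6))
cv2.imwrite('pics/t9f.png',im);print(manip.state()['tool_pos'],manip.state()['contact_force'])
b=cv2.imread('pics/top0.png');d=cv2.absdiff(im,b).max(2)
for n,(u,v) in dict(cup_a=(308,118),cup_b=(417,171),jar=(192,124),glue=(94,229),driver=(349,240),offcut=(400,229),c1=(276,240),c2=(254,256)).items(): print(n,d[v-10:v+10,u-8:u+8].mean().round(1))
E
```

```text
[ 0.63175715 -0.08842094  0.17363774] [ 0.11042322  0.95429803 -0.4174452 ]
cup_a 45.9
cup_b 10.5
jar 16.0
glue 15.3
driver 16.0
offcut 17.7
c1 62.1
c2 44.2
```

View pics/t9.png

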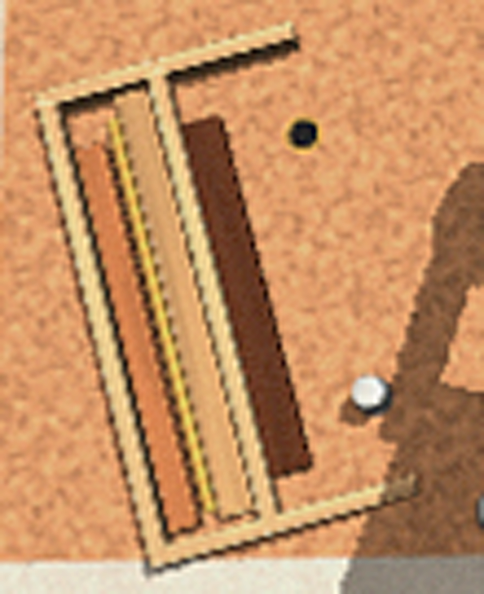

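The strip lies along the back wall. Its front edge runs from (224,118) to (311,465) in the crop, and I'll check that numerically.

```bash
python3 - <<'E'
from h import *
q=np.array([(224,118),(311,467),(185,126),(275,475)])/4.4+[140,140]-.39
for z,k in((.018,slice(0,4)),): print(np.array([w2r(p) for p in cast('top',q[k],z)]).round(4))
q=np.array([(172,76),(281,516)])/4.4+[140,140]-.39;print('wall',np.array([w2r(p) for p in cast('top',q,.032)]).round(4))
E
```

```text
[[ 0.1186  0.0139]
 [-0.129   0.016 ]
 [ 0.1205  0.0412]
 [-0.1277  0.0405]]
wall [[ 0.1532  0.0397]
 [-0.156   0.0416]]
```

```bash
python3 -c "
from plant import manip
print(manip.job_done())"
```

```text
the job is handed in; nothing more can be done
None
```

The strip is in the front bay, lying snug along the back wall, and I handed the job in at about 20 s of the 69 s allowed.

- **How it was moved:** I pushed it across the table with both open fingertips. A push on its end face then slid one end in behind the post. From there I swung the other end round and pressed it gently against the wall. It was never pinched or lifted, and the highest force I read at the wrist was about 4 N.
- **End behind the post:** measured midway, that end was at rack (-0.116, 0.007) m and the other end at y = -0.10 m, still outside the bay.
- **Final position:** in the last top view the strip's front edge is at y = 14 to 16 mm. That puts the centre line at about 28 to 30 mm, where 22 to 37 mm is required. It is within about 0.01 rad of parallel, and its ends are at x = +0.12 and -0.13 m.
- **Gripper:** it is clear of everything, at a height of 0.17 m.
- **Bystanders:** I never moved close to any of them. The image comparison was only rough: changes in lighting and the arm's shadow affect it, and cup_a's patch changed more than the other bystanders', probably because the arm was in the way. I did not measure cup_a again at the end.
- **Automatic strip finder:** it found nothing once the arm or its shadow was over the strip, so the later positions come from corners I picked by hand in the pictures.

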